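Take out the battery pack and close the compartment

ROBOT

A 7-joint arm with a two-finger parallel gripper is mounted at the origin on the work surface. World frame = base frame: x ahead of the robot, y to its left, z up, the work surface at z = 0. Lengths are in m, angles in rad, forces in N, time in s.
With the tool pointing down it reaches from about 0.4 to 0.875 m from the base axis. Payload 19.3 kg.
Tool frame: the origin (TCP) lies at the very end of the fingers, on their centre line; the grasp point (between the pads) lies 19 mm behind it; z points along the fingers, y is the direction in which the jaws open and shut (so a half turn about z gives the same grasp; the last joint's range is limited). The gripper opens to 85 mm and grips with 20 to 120 N. Pads are 22 mm wide; open, the fingers measure 114 mm over their backs; the gripper's body (76 mm by 85 mm) begins 54 mm behind the grasp point. The pads swing forward as they close: fully open they stand 13 mm farther back than shut.
Start: joints at [1.239, 0.521, -0.036, 1.599, 0.021, 1.021, -0.113], TCP at [0.162, -0.604, 0.196] pointing down, gripper open.
Joint ranges: [-2.91, 2.91], [-0.3, 2.13], [-1.5, 1.42], [0.17, 2.43], [-1.26, 4.41], [0.16, 1.93], [-2.52, 2.52]. Speed limits (rad/s): [1.89, 1.89, 2.39, 2.39, 3.01, 3.01, 3.01].

INTERFACE

Orientations are given as [roll, pitch, yaw] about the fixed x, y, z axes, in that order (R = Rz(yaw) Ry(pitch) Rx(roll)).
In Python, from station import bot gives the robot as it stands. Calls block until the motion is done:
- bot.move_ptp(position, orientation): joint-space move of the TCP to a pose.
- bot.movel(position, ori=None, rate=0.15): straight line of the TCP; ori=None keeps the orientation; rate is the mean speed in m/s.
- bot.move_j(angles): joint-space move.
- bot.grip(opening, grip_force=None): opening from 0.0 (shut) to 1.0 (fully open); grip_force is the grip in N (None keeps the last); returns when the fingers have stopped.
- bot.wait(seconds).
- bot.inverse_kinematics(position, orientation): joint angles nearest the present ones, or None.
- bot.get_state(): the state.
- bot.capture(name): name is "scene" or "top"; returns (picture, depth): 400x640x3 uint8, red, green, blue; 400x640 float32, m along the optical axis (not along the pixel's ray), 0 where there is no reading.
- bot.camera_model(name): a dict with "camera_matrix" (3x3 intrinsics, pixels), "R" (3x3) and "t" (3): a world point X has camera coordinates R X + t. Camera axes: x right, y down, z forward; pixel columns grow to the right and rows downward; lengths in m; the calibration is good to about 2 mm. A picture is of the moment at which its call begins. camera_model takes no time and is no camera call.
A pose or a line that the arm cannot do raises bot.PlanningError and nothing moves.
- bot.close_job(): hands the job in, once; it reports no verdict.
Trained networks look in the newest picture that a camera, given by its name, has taken for a name from the list of things; names that differ only in an ending like _2 or _b are one class to them, and where a whole thing is asked for, a point or a joint stands for the part that bears it (a point fixed in the world has none). Each returns a list of dicts, best first, with "confidence" (0 to 1); they miss things now and then, are a little off and sometimes report something else, mostly with a low value. They report only what shows in the picture. A call takes as long as a camera call. They do not tell look-alikes from the thing itself.
- bot.boxes_of(camera, query): "location" ([row, column] in pixels, amid what is visible of it).
- bot.masks_of(camera, query): "region" (400x640 bool, what is visible of it) and "location" ([row, column] in pixels, amid what is visible of it).
The state is a dict: "time": time; "q": joint angles; "joint_velocities": joint speeds; "effort": joint torques, N m; "eef_pos": TCP position; "tcp_rot": TCP orientation; "wrist_force": force on the tool from outside, world axes, zero at the start; "wrist_torque": the same for the moment, N m; "gripper_width": opening from 0.0 (shut) to 1.0 (fully open).
Only numpy, scipy, OpenCV 4.12 (cv2) and the standard library are available. Lean on these libraries where they do the work, as an engineer would, in place of code of your own. Each camera call takes 0.05 s, during which the arm holds its last target.

TASK

Push the red latch tab of the white instrument down until the battery pack springs up, then lift the pack out and stand it upright in the blue tray without dropping it. Then close the empty compartment with the green cover panel: hold it tilted, hook its steel tongue under the instrument's black lip, and lower the other edge (do not let it fall) until the panel lies flat, fully home and flush. Let go of everything and leave the other things on the bench where they are.

Things in the scene. Friction and masses are not known exactly. Their poses are not given: they have to be found in the camera images.
- chassis: White instrument, 250 x 180 x 92 mm, fixed. Origin: centre of underside; x from the black lip (-x end, robot side) to the screen end; yaw within 0.3 rad. Its top has a recess 6 mm deep for the cover (x -74 to 90 mm, y +-58 mm) with a ledge at z = 86 mm all round the open battery compartment (x -70 to 78, y +-46 mm). The lip's top is at z = 102 mm.
- slot (a point): Back of the slot under the black lip, mid-width, at ledge level (chassis x = -90, z = 86 mm); axes as the chassis. The slot is 12 mm high under the 4 mm thick lip, 90 mm wide between its cheeks, 14 mm deep: the lip's free edge is at x = +14 mm from here, the recess's far wall at x = +180 mm. The ledge floor reaches x = +20 mm.
- latch_pad (a point): Centre of the top of the red latch's ridged push pad, at z = 64 mm at rest (22 mm below the ledge), 36 mm wide in y; clear of other parts for 20 mm either way in x. A sprung rocker: pressing here straight down 13 to 16 mm (3 to 6 N) frees the pack, which springs up 22 mm at once. It returns when let go. Axes as the chassis at rest.
- latch (a joint): Turn of the red latch, rad: 0 at rest with its nose over the pack's end, about 0.3 frees the pack, 0.45 is the stop. The press point is 42 mm from the pivot.
- ejector (a joint): Rise of the spring plate under the pack, m: 0 with the pack locked down, 0.022 when it has sprung up (it stays up on the plate).
- pack_mid (a point): Centre of the loose battery pack, about 0.35 kg: black block 80 (x) x 64 (y) x 42 mm with an orange grip rib on top, 60 (x) x 14 (y) x 26 mm; 68 mm high in all, this point half-way up. z up, x along the rib. Starts locked in the compartment, aligned with it; sprung up, its block's top is at z = 77, its rib's at 103 mm. Lift it straight up 60 mm or more to clear the instrument.
- tray: Blue open tray, 160 (x) x 130 (y) x 30 mm, walls and floor 4 mm, fixed to the left or right of the instrument. Origin: centre of underside.
- panel_mid (a point): Loose green cover panel, 0.22 kg, flat on the bench: plate 160 (x) x 110 (y) x 6 mm; black handle rib 14 (x) x 64 (y) mm standing to 36 mm above the underside; steel tongue 80 (y) x 4 mm, 16 mm beyond the plate's -x edge, flush below. This point is in the rib, mid-length, 18 mm above the underside, 10 mm on the +x side of the plate's centre. x: away from the tongue; z: up from the plate.
- tongue (a point): Middle of the lower edge of the end of the panel's tongue, 106 mm from panel_mid along x and 18 mm below it; axes the same. With the panel home it lies 0 to 4 mm from slot in x.
Not all that is in view belongs to the job. Of the things shaped like the part that bears panel_mid, the green one is meant.

How it is judged:
By the outcome, as a careful person would: the job done as asked, in the order asked, and still so for the second after the job is handed in, with the robot touching nothing.
It also fails if it takes over 61 s, if anything falls off the work surface, if the arm or the gripper's body presses on something with over 40 N, if the wrist force passes 120 N, or if a joint passes its speed limit or range.

## Working session

There is one attempt and no reset: what is moved stays moved. The work goes in short steps, each a Python script; the robot and the scene stay as the last script left them, time stands still between calls to the robot, and variables do not carry over. Pictures are saved under pics/ and viewed, and the job is handed in when it is done.

```bash
ls; mkdir -p pics
python3 - <<'E'
from station import bot
import cv2,numpy as np
for n in("scene","top"):
    p,d=bot.capture(n); cv2.imwrite(f"pics/{n}0.png",p[:,:,::-1]); np.save(f"pics/{n}0.npy",d)
    m=bot.camera_model(n); print(n,np.round(m["camera_matrix"],1).tolist(),np.round(m["R"],3).tolist(),np.round(m["t"],3).tolist(), "pos",-m["R"].T@m["t"])
s=bot.get_state();print(s)
E
```

```text
pics
scene [[363.0, 0.0, 314.8], [0.0, 363.0, 193.7], [0.0, 0.0, 1.0]] [[-0.517, 0.856, -0.016], [0.518, 0.298, -0.802], [-0.682, -0.423, -0.597]] [0.224, -0.167, 1.389] pos [1.14852514 0.44501334 0.69919617]
top [[400.3, 0.0, 313.6], [0.0, 400.3, 200.3], [0.0, 0.0, 1.0]] [[-0.021, -1.0, 0.003], [-0.994, 0.021, -0.109], [0.109, -0.005, -0.994]] [0.023, 0.43, 1.082] pos [0.30980939 0.01917696 1.12195416]
{'time': 0.1, 'q': array([ 1.23879206,  0.52198008, -0.03633441,  1.59990725,  0.02120266,
        1.02111618, -0.11284648]), 'joint_velocities': array([-0.00044473, -0.0008145 , -0.00166793, -0.00346319, -0.00053906,
       -0.00077529, -0.00045075]), 'effort': array([ 6.31184463e-03, -9.28484273e+01,  1.98491044e+00, -3.70534194e+01,
        1.81848515e-02,  5.38765074e-03,  2.61486798e-05]), 'eef_pos': array([ 0.16165008, -0.60339785,  0.1953829 ]), 'tcp_rot': array([-3.14056924e+00,  7.00336298e-05,  2.61753496e-01]), 'wrist_force': array([-0.43724588,  0.84572609,  0.26315196]), 'wrist_torque': array([ 0.03237907, -0.06360508,  0.04973782]), 'gripper_width': 1.0011997309872092}
```

View pics/scene0.png

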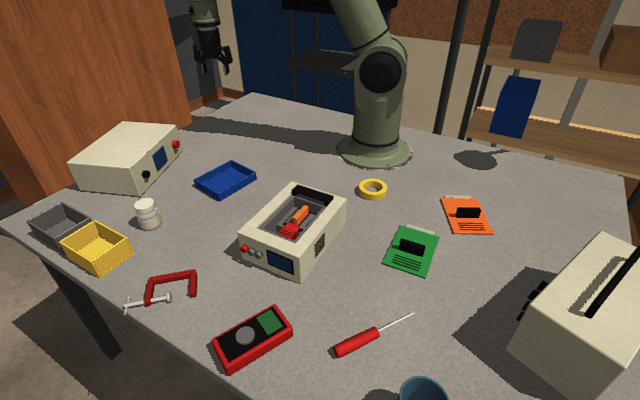

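View pics/top0.png

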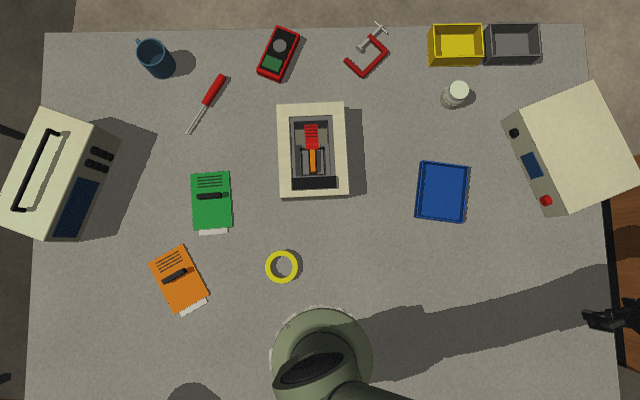

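```bash
cat > h.py <<'E'
from station import bot
import cv2,numpy as np
def cloud(cam,d):
    m=bot.camera_model(cam);K=m["camera_matrix"]
    v,u=np.mgrid[0:400,0:640]
    pc=np.stack([(u-K[0,2])/K[0,0]*d,(v-K[1,2])/K[1,1]*d,d],-1)
    return (pc-m["t"])@m["R"]
def proj(cam,X):
    m=bot.camera_model(cam);c=np.atleast_2d(X)@m["R"].T+m["t"];p=c@m["camera_matrix"].T
    return p[:,:2]/p[:,2:]
def ray(cam,uv,z):
    m=bot.camera_model(cam);uv=np.atleast_2d(uv).astype(float)
    r=np.c_[uv,np.ones(len(uv))]@np.linalg.inv(m["camera_matrix"]).T@m["R"]
    o=-m["R"].T@m["t"]
    return o+r*((z-o[2])/r[:,2])[:,None]
E
python3 - <<'E'
from h import *
np.set_printoptions(precision=4,suppress=True)
for cam in("top","scene"):
  bot_d=np.load(f"pics/{cam}0.npy");C=cloud(cam,bot_d)
  print(cam, "bench z",np.median(C[(abs(C[...,0]-.5)<.3)&(abs(C[...,1])<.4)&(abs(C[...,2])<.02)][:,2]))
  for q in("chassis","tray","panel_mid","pack_mid","latch","latch_pad","slot","tongue"):
    try: r=bot.masks_of(cam,q)
    except Exception as e: print(q,e);continue
    for o in r:
        M=o["region"];P=C[M&(bot_d>0)]
        print(q,round(o["confidence"],2),np.round(o["location"],1),M.sum(),np.median(P,0) if len(P) else None, "zmax",np.percentile(P[:,2],95) if len(P) else None)
    r=[o for o in r]
    if r:
        for i,o in enumerate(r): np.save(f"pics/m_{cam}_{q}_{i}.npy",o["region"])
E
```

```text
top bench z -0.0003150724204091939
chassis 0.77 [148.8 310.1] 6084 [0.568  0.0159 0.0898] zmax 0.10084843601193055
tray 0.84 [190.1 441.9] 2750 [ 0.4499 -0.3452  0.0042] zmax 0.028677935968207304
panel_mid 0.78 [281.8 181.9] 2629 [0.219  0.3854 0.0051] zmax 0.029216674380716443
panel_mid 0.6 [202.6 210.5] 2452 [0.4328 0.3003 0.0053] zmax 0.029461507194070938
pack_mid 0.7 [163.3 310.8] 581 [0.5314 0.0159 0.056 ] zmax 0.08208592209332091
pack_mid 0.16 [148.9 311.6] 6132 [0.5679 0.0157 0.0898] zmax 0.10083122338183628
latch 0.74 [138.9 313.2] 280 [0.598  0.0176 0.0635] zmax 0.06667996346496524
latch_pad 0.68 [138.6 308.8] 340 [0.598  0.0172 0.0635] zmax 0.067209716832494
slot 0.8 [147.7 311.9] 5975 [0.5685 0.0162 0.0899] zmax 0.1008932333113287
tongue 0.93 [202.4 209.4] 2403 [0.4321 0.3008 0.0053] zmax 0.03149199740509312
tongue 0.85 [279.  178.9] 2628 [0.2184 0.3859 0.0051] zmax 0.029234537240922665
tongue 0.65 [144.6 309.5] 5919 [0.5679 0.0165 0.0899] zmax 0.10089640426458368
scene bench z 0.001672622540839767
chassis 0.89 [235.1 289.3] 6595 [0.6051 0.0342 0.0855] zmax 0.0997178678490
[... 257 characters left out ...]
7 [215.2 468.1] 1434 [0.2392 0.3899 0.0079] zmax 0.03613913233043566
pack_mid 0.58 [216.5 302.3] 341 [0.5343 0.0211 0.0605] zmax 0.0838986259455586
latch 0.64 [233.2 288.8] 246 [0.5867 0.0206 0.065 ] zmax 0.06733396630041061
latch 0.34 [253.1 411.4] 1963 [0.4553 0.3039 0.0076] zmax 0.03499148511083998
latch_pad 0.67 [229.9 289.9] 218 [0.5912 0.0197 0.0651] zmax 0.06732552456365344
latch_pad 0.51 [230.6 291.2] 6638 [0.6041 0.034  0.0852] zmax 0.09938041076813264
slot 0.98 [234.3 294.5] 6760 [0.604  0.0338 0.0847] zmax 0.09782866918959571
tongue 0.82 [246.9 410.9] 2039 [0.4555 0.3039 0.0076] zmax 0.03484535813208598
tongue 0.6 [217.1 464.4] 1477 [0.2401 0.3907 0.0079] zmax 0.035965392728501674
```

Run:
```python
import cv2
a=cv2.imread("pics/top0.png");b=cv2.imread("pics/scene0.png")
cv2.imwrite("pics/c1.png",cv2.resize(a[90:240,140:380],None,fx=3.3,fy=3.3,interpolation=cv2.INTER_CUBIC))
cv2.imwrite("pics/c2.png",cv2.resize(b[170:290,220:450],None,fx=3.4,fy=3.4,interpolation=cv2.INTER_CUBIC))
```

```text
(no output)
```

View pics/c1.png

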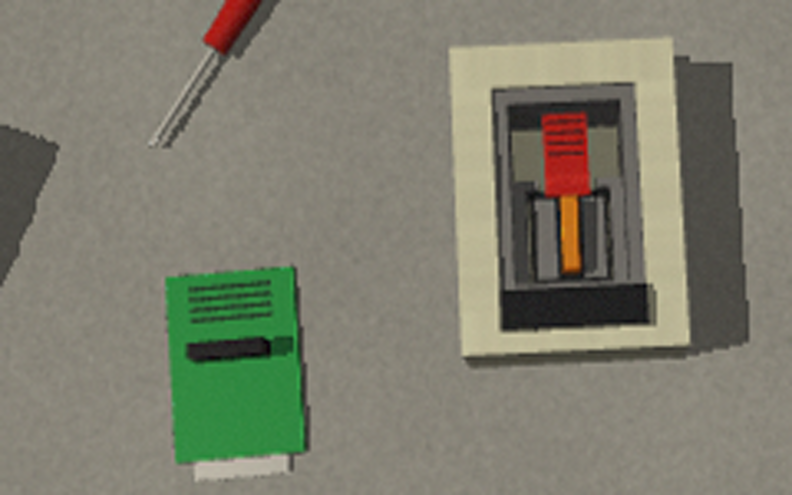

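View pics/c2.png

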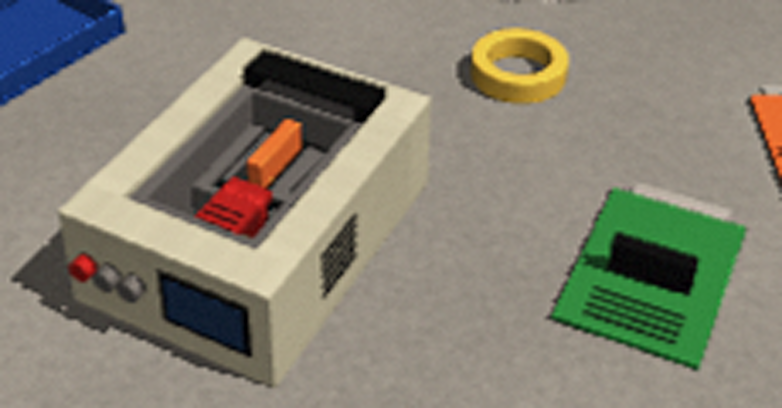

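```bash
cat > fit.py <<'E'
from h import *
from scipy.optimize import least_squares
np.set_printoptions(precision=4,suppress=True)
def rectfit(P,L,W,x0):
    # fit pose of LxW rectangle to boundary pts
    def res(p):
        c,s=np.cos(p[2]),np.sin(p[2]);d=P-p[:2];x=abs(d[:,0]*c+d[:,1]*s)-L/2-p[3];y=abs(-d[:,0]*s+d[:,1]*c)-W/2-p[3]
        return np.where((x>0)&(y>0),np.hypot(x,y),np.maximum(x,y))
    r=least_squares(res,list(x0)+[0],loss='soft_l1',f_scale=.0015); return r.x,np.sqrt(np.mean(res(r.x)**2))
def contour(M):
    k,_=cv2.findContours(M.astype(np.uint8),cv2.RETR_EXTERNAL,cv2.CHAIN_APPROX_NONE)
    return max(k,key=cv2.contourArea)[:,0,:]
E
cat > m1.py <<'E'
from fit import *
for cam in("top","scene"):
  im=cv2.imread(f"pics/{cam}0.png");d=np.load(f"pics/{cam}0.npy");C=cloud(cam,d);hsv=cv2.cvtColor(im,cv2.COLOR_BGR2HSV).astype(int)
  near=lambda x,y,r:np.hypot(C[...,0]-x,C[...,1]-y)<r
  M=(C[...,2]>.086)&near(.57,.016,.2)
  k=contour(M);print(cam,"chassis",rectfit(ray(cam,k,.092)[:,:2],.25,.18,[.57,.016,.04]))
  G=(hsv[...,0]>45)&(hsv[...,0]<80)&(hsv[...,1]>120)&near(.45,.3,.15)
  G=cv2.morphologyEx(G.astype(np.uint8),cv2.MORPH_CLOSE,np.ones((9,9)))
  k=contour(G);print("panel plate",rectfit(ray(cam,k,.005)[:,:2],.16,.11,[.45,.3,.04]))
  B=(hsv[...,0]>105)&(hsv[...,0]<125)&(hsv[...,1]>120)&near(.45,-.345,.15)&(C[...,2]>.02)
  k=contour(B);print("tray",rectfit(ray(cam,k,.03)[:,:2],.16,.13,[.45,-.345,0]))
  O=(hsv[...,0]>8)&(hsv[...,0]<22)&(hsv[...,1]>150)&near(.53,.016,.1)
  P=C[O];print("orange",np.median(P[P[:,2]>.075],0),P[:,2].max(),O.sum())
  R=((hsv[...,0]<6)|(hsv[...,0]>174))&(hsv[...,1]>150)&near(.58,.016,.1)
  P=C[R];print("red",P.mean(0),P.min(0),P.max(0))
  Bk=(im.max(2)<45)&near(.45,.3,.1)&(C[...,2]>.03)
  P=C[Bk];print("handle",P.mean(0),P.max(0),Bk.sum())
E
python3 m1.py
```

```text
top chassis (array([ 0.5589,  0.0163,  0.0283, -0.0013]), np.float64(0.0007929126795829533))
panel plate (array([ 0.4399,  0.3018,  0.0673, -0.0021]), np.float64(0.0009179170811798535))
tray (array([ 0.4476, -0.3396, -0.1559, -0.001 ]), np.float64(0.001098630323741011))
orange [0.5289 0.0157 0.0807] 0.08602934349973701 145
red [0.6002 0.0173 0.0628] [ 0.5645 -0.0024  0.0062] [0.6391 0.0359 0.0697]
handle [0.4485 0.3009 0.0352] [0.4574 0.3328 0.0401] 105
scene chassis (array([0.561 , 0.0158, 0.0281, 0.0013]), np.float64(0.0011190073232789797))
panel plate (array([ 0.4403,  0.3018,  0.0697, -0.0013]), np.float64(0.000957029126979771))
tray (array([ 0.4529, -0.3364, -0.1507,  0.0023]), np.float64(0.0018876570383067988))
orange [0.5358 0.0168 0.0825] 0.08544484782485351 188
red [0.5898 0.0199 0.0618] [ 0.5588 -0.0033  0.0236] [0.6312 0.0635 0.0878]
handle [0.4526 0.304  0.0358] [0.4605 0.334  0.04  ] 123
```

```bash
python3 - <<'E'
from fit import *
for cam in("top","scene"):
  im=cv2.imread(f"pics/{cam}0.png");d=np.load(f"pics/{cam}0.npy");C=cloud(cam,d)
  c,s=np.cos(.028),np.sin(.028)
  X=C-np.array([.56,.016,0]);X=np.stack([X[...,0]*c+X[...,1]*s,-X[...,0]*s+X[...,1]*c,X[...,2]],-1)
  hsv=cv2.cvtColor(im,cv2.COLOR_BGR2HSV).astype(int)
  R=((hsv[...,0]<6)|(hsv[...,0]>174))&(hsv[...,1]>150)
  for x in np.arange(-.1,.1,.004):
    m=(abs(X[...,0]-x)<.002)&(abs(X[...,1])<.018)
    mm=m&R
    print(round(x,3),"all z",np.median(X[m][:,2]),m.sum(),"red",mm.sum(),(X[mm].min(0)[1:],X[mm].max(0)[1:],im[mm].mean(0)) if mm.any() else"")
E
python3 - <<'E'
import cv2
a=cv2.imread("pics/top0.png")
cv2.imwrite("pics/c3.png",cv2.resize(a[110:190,280:345],None,fx=7,fy=7,interpolation=cv2.INTER_CUBIC))
E
```

```text
-0.1 all z 0.10066685890765387 23 red 0 
-0.096 all z 0.10107750503382278 21 red 0 
-0.092 all z 0.10137147391369757 23 red 0 
-0.088 all z 0.10099472341711038 20 red 0 
-0.084 all z 0.10183468419493878 22 red 0 
-0.08 all z 0.1019055999160152 23 red 0 
-0.076 all z 0.09999575565852731 4 red 0 
-0.072 all z 0.08549989994395472 15 red 0 
-0.068 all z nan 0 red 0 
-0.064 all z 0.05542628538413345 18 red 0 
-0.06 all z 0.056629489963006305 27 red 0 
-0.056 all z 0.055931556073751526 18 red 0 
-0.052 all z 0.05733362887935161 23 red 0 
-0.048 all z 0.06834893987946374 18 red 0 
-0.044 all z 0.057278128881809665 24 red 0 
-0.04 all z 0.0592703659862312 18 red 0 
-0.036 all z 0.05743736935649477 21 red 0 
-0.032 all z 0.05596602289853089 17 red 0 
-0.028 all z 0.05716529647828442 20 red 0 
-0.024 all z 0.05545110862005777 19 red 0 
-0.02 all z 0.057043329020382595 19 red 0 
-0.016 all z 0.05618303207828072 20 red 0 
-0.012 all z 0.05812222363765819 19 red 0 
-0.008 all z 0.05651055396157863 19 red 0 
-0.004 all z 0.05710974295138466 18 red 0 
0.0 all z 0.05559415092549936 19 red 0 
0.004 a
[... 5612 characters left out ...]
-0.0151,  0.0624]), array([0.0172, 0.0689]), array([ 25.5714,  27.6429, 156.7143]))
0.056 all z 0.06531338166338899 16 red 12 (array([-0.0154,  0.0613]), array([0.0166, 0.0682]), array([ 27.    ,  29.1667, 158.3333]))
0.06 all z 0.06729988336822913 1 red 1 (array([0.0136, 0.0673]), array([0.0136, 0.0673]), array([17., 19., 90.]))
0.064 all z nan 0 red 0 
0.068 all z nan 0 red 0 
0.072 all z nan 0 red 0 
0.076 all z 0.08675367710138478 6 red 0 
0.08 all z 0.08737862407127768 13 red 0 
0.084 all z 0.08802987522201458 9 red 0 
0.088 all z 0.09222534362604501 4 red 0 
0.092 all z 0.09327338359101771 16 red 0 
0.096 all z 0.09304091509990425 18 red 0
  return _methods._mean(a, axis=axis, dtype=dtype,
  ret = ret.dtype.type(ret / rcount)
```

View pics/c3.png

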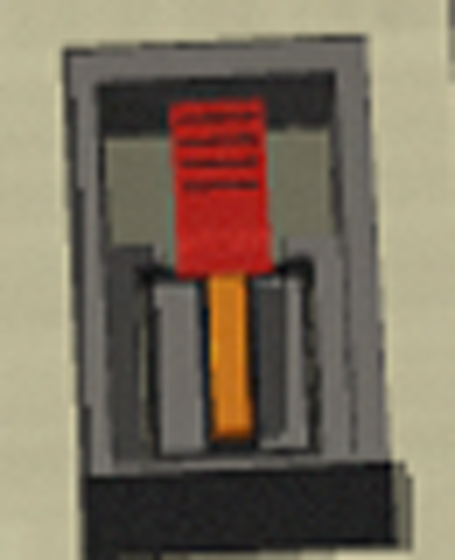

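```bash
cat > plan.py <<'E'
from fit import *
from scipy.spatial.transform import Rotation as Ro
CH=np.array([.5600,.0161,0]);CY=.0282
def ch(x,y,z):
    c,s=np.cos(CY),np.sin(CY); return [CH[0]+c*x-s*y,CH[1]+s*x+c*y,z]
def down(yaw): return [np.pi,0,yaw]
def pan(yaw,th,sgn=1):
    R=Ro.from_euler('z',yaw)*Ro.from_euler('y',th)
    return R,(R*Ro.from_euler('z',sgn*np.pi/2)*Ro.from_euler('x',np.pi)).as_euler('xyz')
E
python3 - <<'E'
from plan import *
print(bot.get_state()["time"])
for n,p,o in [("press",ch(.054,0,.05),down(CY)),("tray",[.45,-.338,.05],down(-.153)),("tray b",[.45,-.338,.05],down(-.153+np.pi)),("press b",ch(.054,0,.05),down(CY+np.pi))]:
    print(n,bot.inverse_kinematics(p,o))
for sg in(1,-1):
    print(sg,bot.inverse_kinematics([.45,.303,.01],pan(.068,0,sg)[1]))
    for th in(0,-.1,-.21,-.3):
        print(th,bot.inverse_kinematics(ch(.016,0,.13),pan(CY,th,sg)[1]))
E
```

```text
0.9
press [ 0.0065  0.6889 -0.1939  1.7326  0.1832  0.7377 -1.8229]
tray [ 0.5439  0.6218 -0.0069  1.88    0.0068  0.6399 -1.191 ]
tray b [ 0.9886  0.6979 -0.6415  1.8558  0.5771  0.782   1.454 ]
press b [ 0.4284  0.8385 -0.864   1.7089  0.7594  0.9638  0.8669]
1 [-0.1901  0.7711 -0.7247  1.9204  0.7509  0.7439 -1.2896]
0 [ 0.3017  0.5874 -0.6185  1.7714  0.4168  0.9169 -0.468 ]
-0.1 [ 0.3083  0.5346 -0.611   1.8674  0.4599  0.7743 -0.5152]
-0.21 [ 0.3123  0.4847 -0.6035  1.9716  0.5449  0.6171 -0.6052]
-0.3 [ 0.2631  0.4398 -0.5325  2.0579  0.6188  0.4714 -0.6902]
-1 [ 0.1056  1.0793 -1.2815  1.9067  1.1654  1.1669  1.5656]
0 [-0.7702  0.7859  1.0277  1.827  -0.7976  1.009  -2.5199]
-0.1 [-0.7738  0.6919  0.9577  1.9214 -0.7915  0.833  -2.5204]
-0.21 [-0.7507  0.5883  0.8513  2.0229 -0.7859  0.6272 -2.5201]
-0.3 [-0.6956  0.5069  0.7256  2.1033 -0.7822  0.4485 -2.519 ]
```

Run:
```python
from plan import *
bot.grip(0.0,60)
bot.move_ptp(ch(.054,0,.20),down(CY))
bot.movel(ch(.054,0,.070),rate=.15)
f0=bot.get_state()["wrist_force"]
for z in(.062,.056,.0515,.0495):
    bot.movel(ch(.054,0,z),rate=.05)
    s=bot.get_state();print(z,s["eef_pos"],s["wrist_force"]-f0,s["time"])
p,d=bot.capture("scene");cv2.imwrite("pics/scene1.png",p[:,:,::-1])
bot.movel(ch(.054,0,.16),rate=.15)
bot.grip(.5)
bot.move_ptp(ch(-.03,-.12,.22),down(CY))
p,d=bot.capture("top");cv2.imwrite("pics/top1.png",p[:,:,::-1]);np.save("pics/top1.npy",d)
p,d=bot.capture("scene");cv2.imwrite("pics/scene2.png",p[:,:,::-1]);np.save("pics/scene2.npy",d)
print(bot.get_state()["time"])
a=cv2.imread("pics/top1.png")[90:220,250:400];b=cv2.imread("pics/scene2.png")[170:290,220:370];c=cv2.imread("pics/scene1.png")[150:290,210:370]
cv2.imwrite("pics/c4.png",np.hstack([cv2.resize(i,(390,400)) for i in(b,a)]))
```

```text
0.062 [0.6139 0.0176 0.0619] [ 1.1184 -0.252  -0.5946] 5.7
0.056 [0.6137 0.0176 0.0557] [ 1.2018 -0.0327 -1.062 ] 5.9667
0.0515 [0.6138 0.0176 0.0512] [ 0.564  -0.7419  0.0734] 6.2167
0.0495 [0.6139 0.0176 0.0494] [ 1.1279 -1.077  -0.1475] 6.4667
8.6583
```

View pics/c4.png

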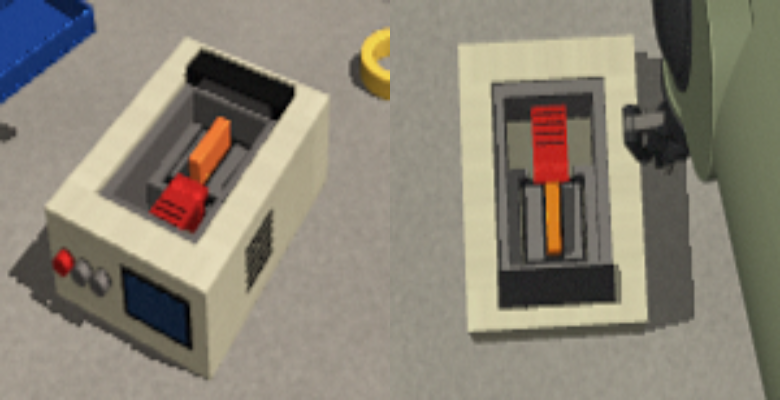

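Run:
```python
import cv2
c=cv2.imread("pics/scene1.png")[140:290,200:370];cv2.imwrite("pics/c5.png",cv2.resize(c,None,fx=4,fy=4,interpolation=cv2.INTER_CUBIC))
```

```text
(no output)
```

View pics/c5.png

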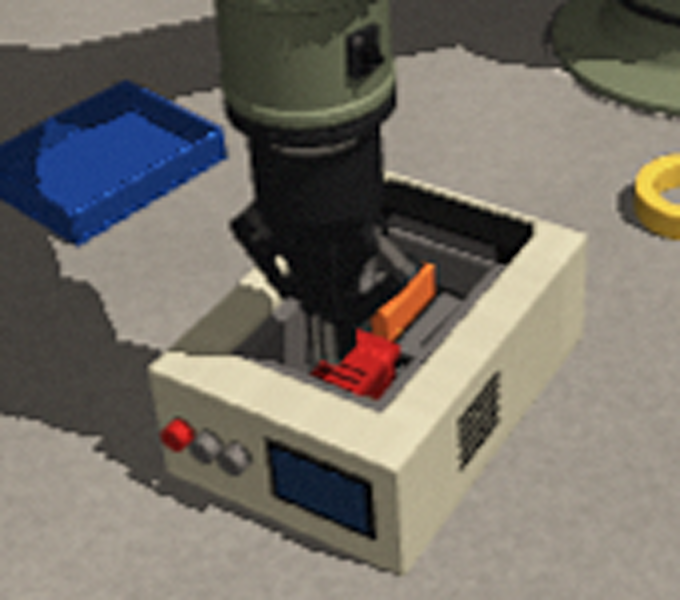

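Run:
```python
from plan import *
for n,p in [("tcp",[.6139,.0176,.0494]),("grasp",[.6139,.0176,.0684]),("pad",ch(.054,0,.064)),("padcorners",ch(.074,.018,.064)),("",ch(.074,-.018,.064)),("",ch(.034,.018,.064)),("",ch(.034,-.018,.064)),("lip",ch(-.076,.045,.102))]:
    u=proj("scene",p)[0]; print(n,u,(u-[200,140])*4)
s=bot.get_state();print(s)
```

```text
tcp [283.9848 239.253 ] [335.9391 397.0121]
grasp [283.4853 233.8134] [333.9412 375.2537]
pad [283.5916 235.1064] [334.3664 380.4258]
padcorners [285.1998 242.3485] [340.7991 409.3941]
 [273.2774 237.5527] [293.1094 390.2108]
 [293.7593 232.6949] [375.0374 370.7797]
 [282.0553 228.188 ] [328.2211 352.752 ]
lip [323.4013 200.898 ] [493.6052 243.5919]
{'time': 8.6583, 'q': array([ 0.3972,  0.3905, -0.4158,  1.7723,  0.1812,  1.0168, -1.628 ]), 'joint_velocities': array([-0.0098,  0.0075,  0.0012,  0.0007, -0.0002,  0.0002,  0.0005]), 'effort': array([  1.4256, -78.4492,  -4.1664, -36.3292,   0.0496,   0.0318,
         0.016 ]), 'eef_pos': array([ 0.5337, -0.1038,  0.2197]), 'tcp_rot': array([-3.141 ,  0.0002,  0.0294]), 'wrist_force': array([-0.2432, -0.6961, -0.0756]), 'wrist_torque': array([ 0.0228, -0.046 ,  0.0008]), 'gripper_width': 0.4995311402675925}
```

Run:
```python
import cv2,numpy as np
c=cv2.imread("pics/scene1.png")[195:255,255:325];c=np.clip(255*(c/255.)**.5,0,255).astype('uint8');cv2.imwrite("pics/c6.png",cv2.resize(c,None,fx=9,fy=9,interpolation=cv2.INTER_NEAREST))
```

```text
(no output)
```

View pics/c6.png

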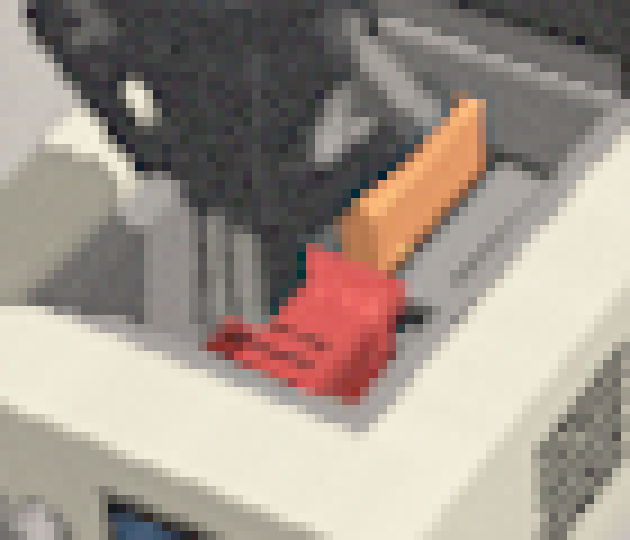

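Run:
```python
from plan import *
bot.grip(0.0,60)
print(bot.get_state()["gripper_width"])
p,d=bot.capture("scene");cv2.imwrite("pics/scene3.png",p[:,:,::-1]);np.save("pics/scene3.npy",d)
s=bot.get_state();print(s["eef_pos"],s["time"])
u=proj("scene",s["eef_pos"])[0];print(u)
u0,v0=map(int,u)
R=Ro.from_euler('xyz',s["tcp_rot"])
for q in [[0,0,0],[0,0,-.019],[.011,.0145,0],[-.011,.0145,0],[.011,-.0145,0],[-.011,-.0145,0]]:
    w=proj("scene",s["eef_pos"]+R.apply(q))[0]; print(q,w); 
    if q[2]==0: p=cv2.circle(np.ascontiguousarray(p),tuple(int(round(i)) for i in w),0,(255,0,255),-1)
c=p[max(0,v0-60):v0+20,u0-50:u0+50,::-1];c=np.clip(255*(c/255.)**.5,0,255).astype('uint8');cv2.imwrite("pics/c7.png",cv2.resize(c,None,fx=7,fy=7,interpolation=cv2.INTER_NEAREST))
C=cloud("scene",d);m=(np.hypot(C[...,0]-s["eef_pos"][0],C[...,1]-s["eef_pos"][1])<.03)&(C[...,2]>.12)
print(C[m][:,2].min(),np.sort(C[m][:,2])[:20])
```

```text
-0.0006745933082348771
[ 0.5334 -0.1046  0.22  ] 9.1917
[258.6804 155.8801]
[0, 0, 0] [258.6804 155.8801]
[0, 0, -0.019] [257.8731 149.4469]
[0.011, 0.0145, 0] [251.5804 156.4628]
[-0.011, 0.0145, 0] [256.7259 152.6434]
[0.011, -0.0145, 0] [260.6919 159.2112]
[-0.011, -0.0145, 0] [265.7534 155.2996]
0.2572703886151953 [0.2573 0.2581 0.2583 0.2595 0.2596 0.2598 0.2605 0.2605 0.261  0.2619
 0.2629 0.2633 0.2634 0.264  0.2641 0.2646 0.2648 0.2652 0.2656 0.2656]
```

View pics/c7.png

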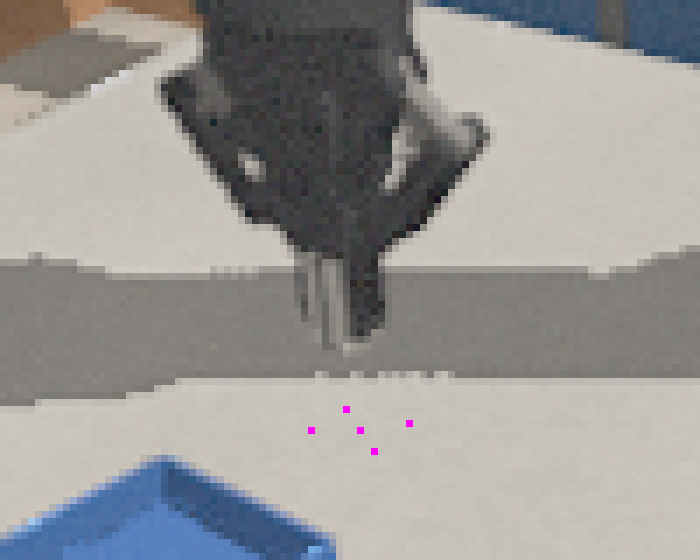

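Run:
```python
from plan import *
s=bot.get_state();e=s["eef_pos"]
d=np.load("pics/scene3.npy");C=cloud("scene",d)
m=(np.linalg.norm(C[...,:2]-e[:2],axis=-1)<.12)&(C[...,2]>.2)
P=C[m]-e
for z in np.arange(-.02,.16,.01):
    q=P[abs(P[:,2]-z)<.005]
    if len(q): print(round(z,3),len(q),"x",q[:,0].min(),q[:,0].max(),"y",q[:,1].min(),q[:,1].max())
p,d=bot.capture("top");cv2.imwrite("pics/top3.png",p[:,:,::-1]);np.save("pics/top3.npy",d)
```

```text
0.04 17 x -0.006215102083135027 0.011754230856601988 y -0.007714884989960619 0.007935000890660945
0.05 43 x -0.007091444327787966 0.01105434766627722 y -0.013701927692286064 0.014471082097875815
0.06 45 x -0.008154339132745103 0.011890440013171077 y -0.0136784818307195 0.013785084501852576
0.07 39 x -0.0046512890999999 0.012311213994074754 y -0.011578266215722138 0.01412521776193354
0.08 52 x -0.009495904228768448 0.014424735770125596 y -0.03130035682379388 0.029815466770654345
0.09 105 x -0.013835651178408681 0.013967767982375423 y -0.03782935526970639 0.036528061970995604
0.1 107 x -0.01627116729910172 0.01761553210007516 y -0.04811824078757872 0.04576480491817084
0.11 140 x -0.01693965725054125 0.01850316498780702 y -0.053173080345028975 0.05458752435253379
0.12 156 x -0.014961696577139638 0.018786317771770977 y -0.058643566053993 0.06112433694203526
0.13 182 x -0.013156633800951889 0.022107823982030705 y -0.06071835975225735 0.06112598818207554
0.14 155 x -0.006974804384550448 0.02091939583735225 y -0.049324387020626845 0.05089055863680815
0.15 116 x -0.010054286993176453 0.013338491107369621 y -0.039511838171900945 0.04216939862448595
```

View pics/top3.png

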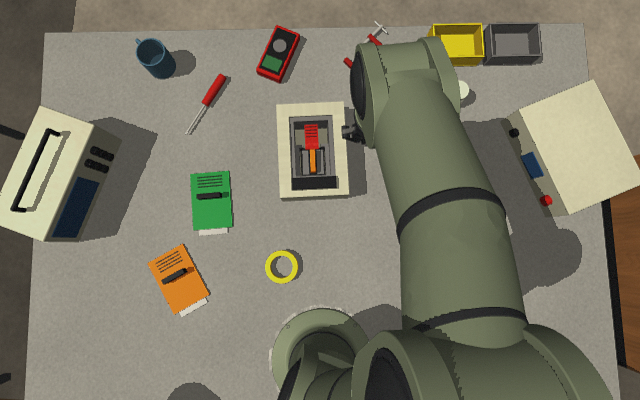

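Run:
```python
from plan import *
R,o=pan(CY,-.3,1)
# tilted, jaws along y: use down tool tilt about y
o=(Ro.from_euler('z',CY)*Ro.from_euler('y',-.3)*Ro.from_euler('x',np.pi)).as_euler('xyz')
bot.move_ptp(ch(-.03,-.12,.22),o)
p,d=bot.capture("scene");cv2.imwrite("pics/scene4.png",p[:,:,::-1])
s=bot.get_state();e=s["eef_pos"];print(e,s["tcp_rot"],s["time"])
C=cloud("scene",d)
m=(np.linalg.norm(C[...,:2]-e[:2],axis=-1)<.12)&(C[...,2]>.2)
W=C[m]-e
T=Ro.from_euler('xyz',s["tcp_rot"]).inv().apply(W)
for nm,P,sg in(("world",W,1),("tool",T,-1)):
  for z in np.arange(.02,.08,.01):
    q=P[abs(sg*P[:,2]-z)<.005]
    if len(q): print(nm,round(z,3),len(q),"x",q[:,0].min(),q[:,0].max(),"y",q[:,1].min(),q[:,1].max())
```

```text
[ 0.5338 -0.1048  0.2204] [ 3.1415 -0.3     0.0281] 9.7917
world 0.04 25 x -0.02242919344131833 -0.0010959919387174555 y -0.006380988114672581 0.012009229767600299
world 0.05 49 x -0.024437650878074924 -0.00278809799503299 y -0.01739385674957948 0.01295602622381889
world 0.06 50 x -0.027055888392691352 -0.003991224591542775 y -0.014019588068149041 0.013730151147859623
world 0.07 49 x -0.028047691241743555 -0.006690531361906116 y -0.015997103022860712 0.01569810111773505
tool 0.04 23 x -0.010457802826305124 0.011834836934334039 y -0.010238833976489264 0.007554781394316986
tool 0.05 43 x -0.004824958057012941 0.01237774666675973 y -0.013248781819375064 0.014844082979061
tool 0.06 49 x -0.007152951837029367 0.013117138789782655 y -0.013838531921573166 0.017018603618072836
tool 0.07 51 x -0.006825888747164797 0.013229463967560392 y -0.014161726471281897 0.015483702842964095
```

```bash
cat >> plan.py <<'E'
OFF=.036
def cmd(tip,o):
    return np.asarray(tip)+OFF*Ro.from_euler('xyz',o).apply([0,0,1])
E
python3 - <<'E'
from plan import *
o=down(CY)
bot.move_ptp(cmd(ch(.054,0,.12),o),o)
bot.movel(cmd(ch(.054,0,.068),o),rate=.15)
f0=bot.get_state()["wrist_force"]
for z in(.064,.060,.056,.053,.051,.0495):
    bot.movel(cmd(ch(.054,0,z),o),rate=.05)
    s=bot.get_state();print(z,s["eef_pos"][2]+OFF,(s["wrist_force"]-f0)[2],s["time"])
p,d=bot.capture("scene");cv2.imwrite("pics/scene5.png",p[:,:,::-1]);np.save("pics/scene5.npy",d)
c=p[170:290,220:370,::-1];cv2.imwrite("pics/c8.png",cv2.resize(c,None,fx=4,fy=4))
E
```

```text
0.064 0.06468728822797629 0.40095730368355686 11.375
0.06 0.061527677526475026 10.26789616577597 11.625
0.056 0.058534468504800076 14.591359251728715 11.875
0.053 0.05628948036839552 17.657842417225655 12.125
0.051 0.05471835690724969 17.952398709109126 12.375
0.0495 0.0535131077433388 18.979963541522867 12.625
```

View pics/c8.png

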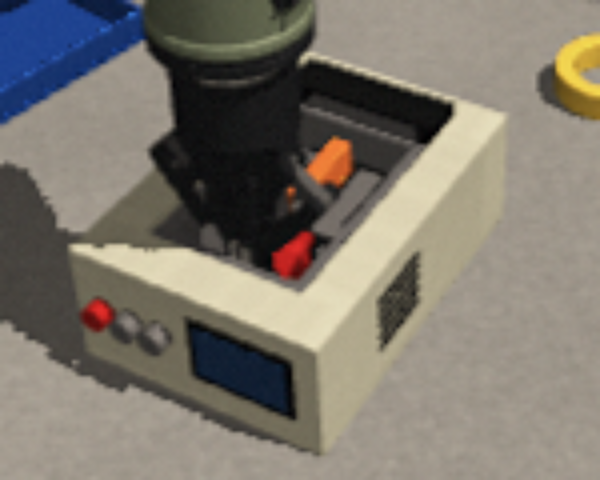

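Run:
```python
from plan import *
s=bot.get_state();print(s["eef_pos"],s["wrist_force"],s["wrist_torque"],s["time"])
d=np.load("pics/scene5.npy");im=cv2.imread("pics/scene5.png");C=cloud("scene",d)
c,si=np.cos(CY),np.sin(CY)
X=C-CH;X=np.stack([X[...,0]*c+X[...,1]*si,-X[...,0]*si+X[...,1]*c,X[...,2]],-1)
hsv=cv2.cvtColor(im,cv2.COLOR_BGR2HSV).astype(int)
R=((hsv[...,0]<6)|(hsv[...,0]>174))&(hsv[...,1]>150)&(abs(X[...,0])<.1)&(abs(X[...,1])<.04)
R[:,:285]=R[:,:285]
v,u=np.nonzero(R)
for a,b in sorted(zip(zip(v,u),X[R].tolist())): print(a[0],a[1],np.round(b,4))
```

```text
[0.622  0.018  0.0176] [28.2574 -1.6656 19.2781] [-0.4623 -6.2647 -0.0462] 12.675
228 295 [0.0204 0.0135 0.0674]
228 296 [0.0165 0.0139 0.0645]
228 297 [0.0165 0.0171 0.0659]
229 293 [0.0222 0.0082 0.0631]
229 294 [0.0201 0.0099 0.0622]
229 295 [0.0221 0.0144 0.0657]
229 296 [0.0185 0.0151 0.0631]
229 297 [0.0188 0.0184 0.0648]
229 298 [0.0114 0.0165 0.0581]
230 292 [0.0273 0.0084 0.0638]
230 293 [0.0252 0.0101 0.0628]
230 294 [0.0243 0.0126 0.0631]
230 295 [0.0221 0.0142 0.0622]
230 296 [0.0217 0.0171 0.0631]
230 297 [0.017  0.017  0.0593]
230 298 [0.0122 0.0169 0.0554]
231 291 [0.0307 0.0074 0.0626]
231 292 [0.0303 0.0103 0.0635]
231 293 [0.0283 0.012  0.0626]
231 294 [0.0281 0.015  0.0638]
231 295 [0.0259 0.0166 0.0628]
231 296 [0.0214 0.0166 0.0591]
231 297 [0.0144 0.0151 0.0528]
231 298 [0.0135 0.0176 0.0531]
232 289 [0.0726 0.0311 0.1035]
232 290 [0.0351 0.0072 0.0625]
232 291 [0.0331 0.0089 0.0617]
232 292 [0.0307 0.0104 0.0604]
232 293 [0.03  0.013 0.061]
232 294 [0.0302 0.0162 0.0625]
232 295 [0.0279 0.0178 0.0613]
232 296 [0.0216 0.0166 0.0558]
232 297 [0.0134 0.0142 0.048 
[... 975 characters left out ...]
455 0.0105 0.0586]
236 290 [0.0438 0.0124 0.058 ]
236 291 [0.043  0.015  0.0586]
236 292 [0.0418 0.0173 0.0586]
236 293 [0.0364 0.0166 0.0537]
236 294 [0.0257 0.0123 0.043 ]
236 295 [0.0269 0.0163 0.0458]
236 296 [0.0226 0.0165 0.0423]
237 288 [0.049  0.0096 0.0576]
237 289 [0.0471 0.0114 0.0569]
237 290 [0.0463 0.014  0.0574]
237 291 [0.0436 0.0151 0.0556]
237 292 [0.0415 0.0168 0.0546]
237 293 [0.0232 0.0071 0.035 ]
237 294 [0.0233 0.0104 0.0366]
237 295 [0.0257 0.0152 0.0407]
238 290 [0.0466 0.014  0.0541]
238 291 [0.0462 0.0168 0.055 ]
238 292 [0.0214 0.0023 0.0276]
238 293 [0.021  0.0053 0.0287]
238 294 [0.0222 0.0094 0.0315]
239 291 [0.0462 0.0166 0.0514]
239 293 [0.0204 0.0047 0.0242]
```

Run:
```python
from plan import *
o=down(CY)
for x,z in((.062,.0515),(.062,.0500),(.062,.0485)):
    bot.movel(cmd(ch(x,0,z),o),rate=.05)
    s=bot.get_state();print(x,z,s["eef_pos"]+[0,0,OFF],s["wrist_force"],s["wrist_torque"],s["time"])
    if s["eef_pos"][2]+OFF<.0497: break
p,d=bot.capture("scene");cv2.imwrite("pics/scene6.png",p[:,:,::-1]);np.save("pics/scene6.npy",d)
c=p[170:290,220:370,::-1];cv2.imwrite("pics/c9.png",cv2.resize(c,None,fx=4,fy=4))
```

```text
0.062 0.0515 [0.6245 0.018  0.0527] [11.1132 -1.0571  8.9398] [-0.2919 -2.5354  0.0302] 12.9917
0.062 0.05 [0.6251 0.018  0.0515] [14.046  -1.1364  8.3181] [-0.3158 -3.0762 -0.0164] 13.2417
0.062 0.0485 [0.6256 0.018  0.0502] [16.2882 -2.1725  9.1729] [-0.3224 -3.5248  0.0313] 13.4917
```

View pics/c9.png

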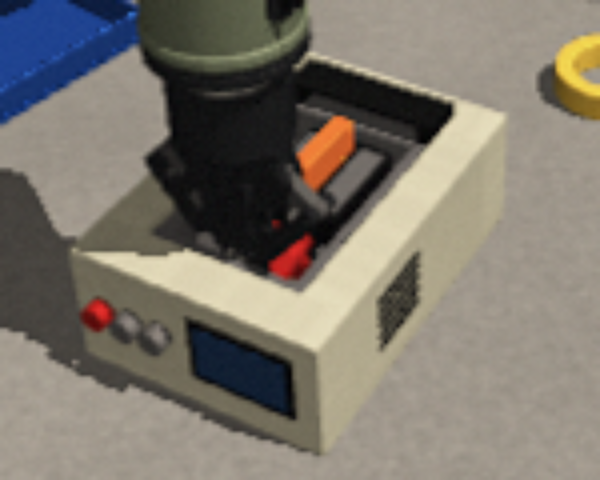

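Run:
```python
from plan import *
o=down(CY)
bot.movel(cmd(ch(.062,0,.075),o),rate=.12)
bot.movel(cmd(ch(.062,0,.16),o),rate=.2)
bot.grip(.5)
p,d=bot.capture("scene");cv2.imwrite("pics/scene7.png",p[:,:,::-1]);np.save("pics/scene7.npy",d)
C=cloud("scene",d)
c,si=np.cos(CY),np.sin(CY)
X=C-CH;X=np.stack([X[...,0]*c+X[...,1]*si,-X[...,0]*si+X[...,1]*c,X[...,2]],-1)
hsv=cv2.cvtColor(p,cv2.COLOR_RGB2HSV).astype(int)
O=(hsv[...,0]>8)&(hsv[...,0]<22)&(hsv[...,1]>130)&(abs(X[...,0])<.12)&(abs(X[...,1])<.04)
P=X[O];T=P[P[:,2]>.1];print(len(P),len(T),"top",T.mean(0),T.min(0),T.max(0));print("all",P.min(0),P.max(0))
K=(abs(X[...,0]+.03)<.06)&(abs(X[...,1])<.034)&(abs(X[...,2]-.077)<.005)
print("block top",K.sum(),X[K].min(0),X[K].max(0))
s=bot.get_state();print(s["time"],s["wrist_force"])
c=p[150:290,200:380,::-1];cv2.imwrite("pics/c10.png",cv2.resize(c,None,fx=4,fy=4))
```

```text
204 89 top [-0.0265  0.0003  0.104 ] [-0.0573 -0.0069  0.1001] [0.0027 0.0066 0.1068]
all [-0.0798 -0.0088  0.0761] [0.0028 0.0089 0.1068]
block top 381 [-0.0728 -0.0338  0.072 ] [0.0127 0.034  0.0818]
15.0167 [-0.7166 -0.4839 -0.3403]
```

View pics/c10.png

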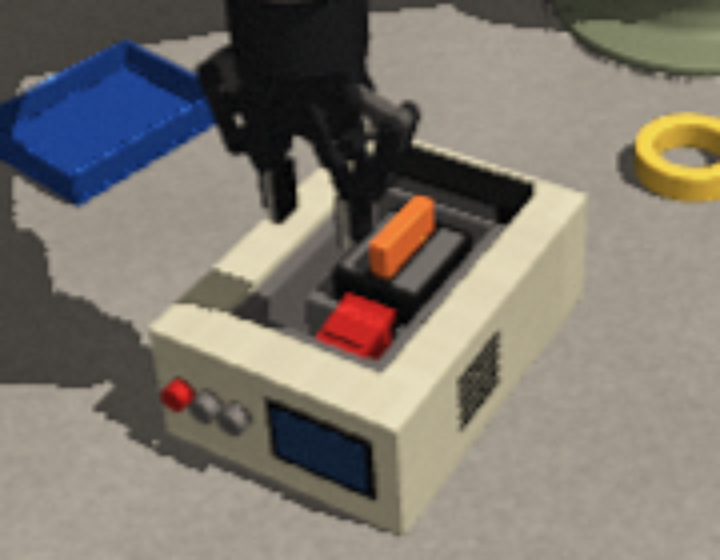

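Run:
```python
from plan import *
o=down(CY)
bot.move_ptp(cmd(ch(-.027,0,.125),o),o)
bot.movel(cmd(ch(-.027,0,.081),o),rate=.12)
s=bot.get_state();print(s["eef_pos"]+[0,0,OFF],s["wrist_force"])
bot.grip(0,60)
s=bot.get_state();print(s["eef_pos"]+[0,0,OFF],s["wrist_force"],s["gripper_width"],s["time"])
bot.movel(cmd(ch(-.027,0,.19),o),rate=.15)
s=bot.get_state();print(s["wrist_force"],s["gripper_width"],s["time"])
o2=down(-.153);t=[.450,-.338]
bot.move_ptp(cmd([*t,.19],o2),o2)
p,d=bot.capture("scene");cv2.imwrite("pics/scene8.png",p[:,:,::-1])
s=bot.get_state();print(s["wrist_force"],s["gripper_width"],s["time"])
```

```text
[0.5334 0.0156 0.0812] [ 0.8541 -0.6706 -0.1207]
[0.5334 0.0153 0.0815] [ 0.5346 -0.7017  3.6872] 0.1498845427926665 16.3667
[-0.7773 -0.4243 -2.8613] 0.14814426721653923 17.2417
[ 0.0214 -0.016  -3.2234] 0.14750687273931135 18.65
```

View pics/scene8.png

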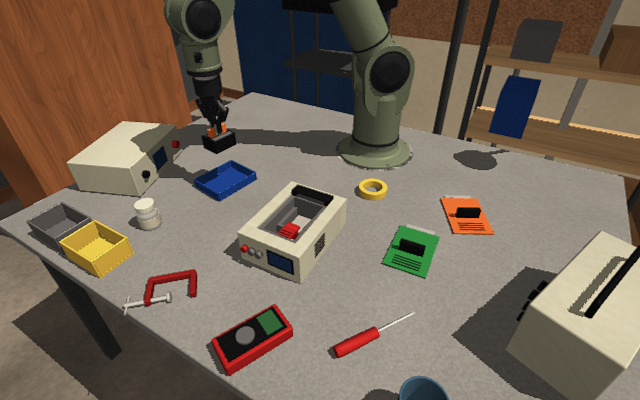

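Run:
```python
from plan import *
o2=down(-.153);t=[.450,-.338]
bot.movel(cmd([*t,.060],o2),rate=.12)
f0=bot.get_state()["wrist_force"]
for z in(.054,.052,.0505,.049,.0475,.046,.0445):
    bot.movel(cmd([*t,z],o2),rate=.04)
    s=bot.get_state();f=s["wrist_force"]-f0;print(z,s["eef_pos"][2]+OFF,f)
    if f[2]>2.5: break
bot.grip(.5)
bot.movel(cmd([*t,.13],o2),rate=.2)
p,d=bot.capture("scene");cv2.imwrite("pics/scene9.png",p[:,:,::-1])
print(bot.get_state()["time"])
c=p[130:220,170:290,::-1];cv2.imwrite("pics/c11.png",cv2.resize(c,None,fx=5,fy=5))
```

```text
0.054 0.053900065158867125 [-0.7584  0.0039  0.1363]
0.052 0.05193598259697801 [ 0.0083  0.3216 -0.26  ]
0.0505 0.050990846251739705 [-2.8297  1.7391 10.8714]
21.6833
```

View pics/c11.png

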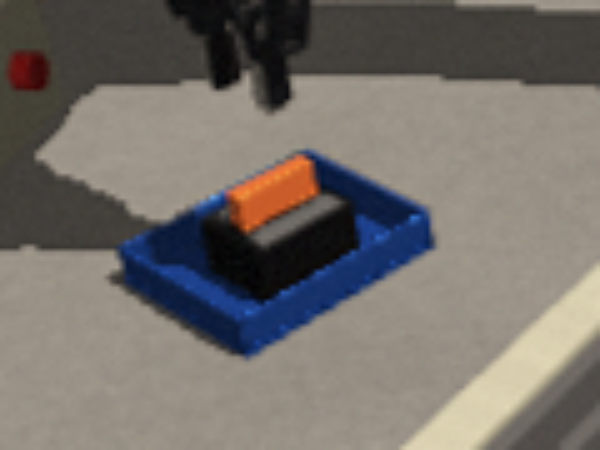

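```bash
cat >> plan.py <<'E'
PY=.0685
RIB=np.array([.4401,.3018,0])+.010*np.array([np.cos(PY),np.sin(PY),0])
TZ=.011   # tip height above panel underside in grasp
def panel_tip(tx,tz,th,ty=0.0):
    """tip pose for tongue end at slot-frame x=tx, height tz (world), tilt th"""
    R,o=pan(CY,th,1)
    T=np.array(ch(-.090+tx,ty,tz))
    return T+R.apply([.106,0,TZ]),o
E
python3 - <<'E'
from plan import *
R,o=pan(PY,0,1)
g=RIB+[0,0,TZ]
bot.move_ptp(cmd(RIB+[0,0,.09],o),o)
bot.movel(cmd(g,o),rate=.12)
s=bot.get_state();print(s["eef_pos"]+[0,0,OFF],g,s["wrist_force"])
bot.grip(0,80)
s=bot.get_state();print(s["eef_pos"]+[0,0,OFF],s["wrist_force"],s["gripper_width"],s["time"])
bot.movel(cmd(RIB+[0,0,.20],o),rate=.2)
tp,o=panel_tip(.030,.16,-.21)
bot.move_ptp(cmd(tp,o),o)
for n in("scene","top"):
    p,d=bot.capture(n);cv2.imwrite(f"pics/{n}10.png",p[:,:,::-1]);np.save(f"pics/{n}10.npy",d)
s=bot.get_state();print(s["wrist_force"],s["gripper_width"],s["time"],s["tcp_rot"],o)
E
```

```text
[0.4503 0.3028 0.0115] [0.4501 0.3025 0.011 ] [-0.181  -0.7494 -0.6404]
[0.4505 0.3026 0.0118] [-0.8219 -1.302  10.1184] 0.14549707608745185 25.1583
[-0.3087  0.4538 -2.3976] 0.15044571309912377 27.575 [ 2.9316 -0.0006  1.6013] [ 2.9316 -0.      1.599 ]
```

View pics/scene10.png

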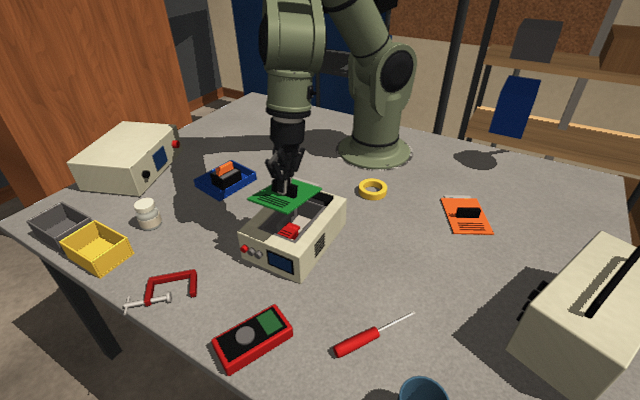

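View pics/top10.png

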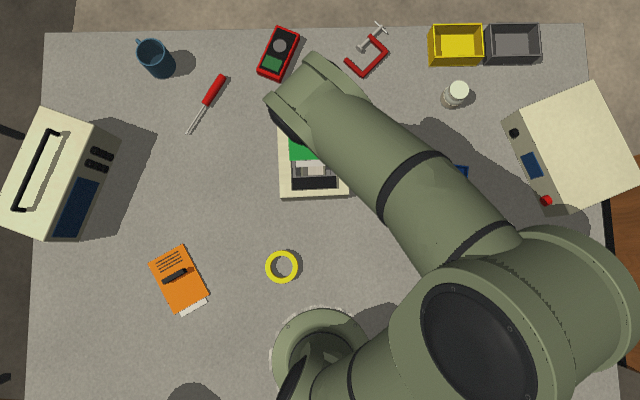

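```bash
cat > inhand.py <<'E'
from plan import *
def chk(p,d,cam="scene"):
    s=bot.get_state();tr=Ro.from_euler('xyz',s["tcp_rot"])
    tip=s["eef_pos"]-OFF*tr.apply([0,0,1])
    Rp=tr*(Ro.from_euler('z',np.pi/2)*Ro.from_euler('x',np.pi)).inv()
    print("panel tilt/yaw by FK",Rp.as_euler('zyx'))
    C=cloud(cam,d);hsv=cv2.cvtColor(p,cv2.COLOR_RGB2HSV).astype(int)
    G=(hsv[...,0]>45)&(hsv[...,0]<80)&(hsv[...,1]>120)&(C[...,2]>.07)&(np.linalg.norm(C-tip,axis=-1)<.16)
    X=Rp.inv().apply((C[G]-tip))+[0.010,0,TZ]   # plate frame: centre, underside
    A=np.c_[X[:,:2],np.ones(len(X))];w,*_=np.linalg.lstsq(A,X[:,2],rcond=None)
    r=X[:,2]-A@w;k=abs(r)<.004;w,*_=np.linalg.lstsq(A[k],X[k,2],rcond=None)
    print("plane slope x,y, z0 (expect 0,0,.006)",w,k.sum())
    for a in np.arange(-.07,.081,.02):
        q=X[(abs(X[:,0]-a)<.006)&k];
        if len(q): print("x",round(a,2),"y",q[:,1].min(),q[:,1].max())
    print("xrange",X[k][:,0].min(),X[k][:,0].max(),"ctr y",(X[k][:,1].min()+X[k][:,1].max())/2)
    return tip
E
python3 - <<'E'
from inhand import *
p=cv2.imread("pics/scene10.png")[:,:,::-1].copy();chk(p,np.load("pics/scene10.npy"))
E
```

```text
panel tilt/yaw by FK [ 0.0312 -0.2098  0.0071]
plane slope x,y, z0 (expect 0,0,.006) [-0.001  -0.0037  0.0066] 1028
x -0.07 y -0.02881560969936555 0.05441027815393044
x -0.05 y -0.01447153220756014 0.05517617251763991
x -0.03 y 0.01303246372332359 0.05510372947128262
x -0.01 y -0.048677681773704164 0.05552619506139608
x 0.01 y -0.04964988781747685 0.05517756271319924
x 0.03 y -0.05123191785534452 0.0552882192263536
x 0.05 y -0.05020914470671928 0.0546136172174777
x 0.07 y -0.05086346993633617 0.05511006838651646
xrange -0.07796062736949161 0.08117206417862788 ctr y 0.0021648301612359998
```

```bash
sed -i 's/^TZ=.011 /TZ=.0115 /' plan.py
python3 - <<'E'
from inhand import *
TY=-.001;th=-.21
tp,o=panel_tip(.026,.0895,th,TY);bot.movel(cmd(tp,o),o,rate=.12)
f0=bot.get_state()["wrist_force"];print(f0)
p,d=bot.capture("scene");cv2.imwrite("pics/scene11.png",p[:,:,::-1]);np.save("pics/scene11.npy",d)
tip=chk(p,d)
s=bot.get_state();print(tip,tp,s["time"])
c=p[130:290,220:380,::-1];cv2.imwrite("pics/c12.png",cv2.resize(c,None,fx=4,fy=3.7))
E
```

```text
[-0.4029  0.5494 -1.2539]
panel tilt/yaw by FK [ 0.029  -0.211   0.0062]
plane slope x,y, z0 (expect 0,0,.006) [-0.0038 -0.0042  0.0069] 1054
x -0.07 y -0.031296242973617314 0.055076781009692516
x -0.05 y -0.01490592288645728 0.05474757818471552
x -0.03 y 0.01391118406357941 0.05468467665963509
x -0.01 y -0.050323719058281396 0.05466283490871602
x 0.01 y -0.05024449636904587 0.05479333439635031
x 0.03 y -0.050482209328916575 0.05564361110808932
x 0.05 y -0.050562777588823625 0.055407202822643976
x 0.07 y -0.05177087258229789 0.055039731565378204
xrange -0.07971898025142331 0.08171175089925328 ctr y 0.000833149732616674
[0.5977 0.0164 0.1236] [0.5973 0.0162 0.1228] 28.3583
```

View pics/c12.png

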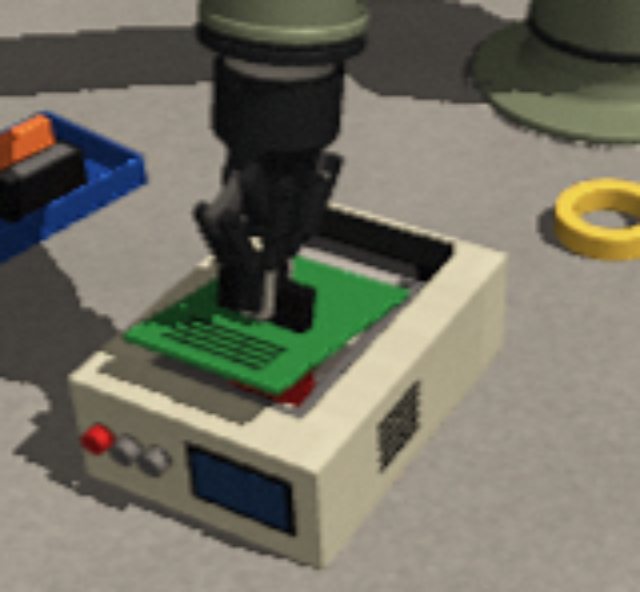

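Run:
```python
from inhand import *
TY=-.001;th=-.21
f0=bot.get_state()["wrist_force"]
for tx in(.015,.010,.006,.004,.0025,.001,-.0005,-.002,-.0035):
    tp,o=panel_tip(tx,.0893,th,TY);bot.movel(cmd(tp,o),o,rate=.06)
    s=bot.get_state();tip=s["eef_pos"]-OFF*Ro.from_euler('xyz',s["tcp_rot"]).apply([0,0,1])
    f=s["wrist_force"]-f0;print(tx,(tip-tp)*1000,f,s["time"])
    if np.linalg.norm(f)>5: break
p,d=bot.capture("scene");cv2.imwrite("pics/scene12.png",p[:,:,::-1]);np.save("pics/scene12.npy",d)
c=p[130:290,220:380,::-1];cv2.imwrite("pics/c13.png",cv2.resize(c,None,fx=4,fy=3.7))
```

```text
0.015 [-0.2251 -0.2152  0.3545] [-0.2027 -0.5297 -0.7005] 28.6917
0.01 [-0.1947 -0.0695  0.0618] [ 0.1032 -0.3092 -0.5979] 28.9417
0.006 [-0.1497  0.0105  0.0083] [-0.7255  0.7481 -1.4252] 29.1917
0.004 [-0.0378  0.0238  0.0233] [ 0.0228 -0.2898 -1.0585] 29.4417
0.0025 [-0.0683 -0.0051 -0.0113] [-0.65   -0.3967 -0.0005] 29.6917
0.001 [-0.0582 -0.0282  0.0181] [-0.2221  0.5326 -0.273 ] 29.9417
-0.0005 [0.9258 0.1081 0.5039] [ 5.2169  0.0633 -0.7154] 30.1917
```

View pics/c13.png

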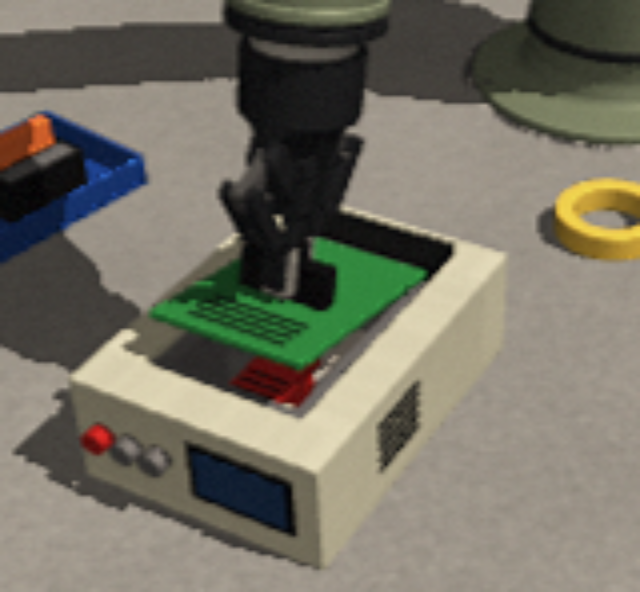

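Run:
```python
from inhand import *
TY=-.001
f0=np.zeros(3)
tp,o=panel_tip(.002,.0888,-.21,TY);bot.movel(cmd(tp,o),o,rate=.05)
f0=bot.get_state()["wrist_force"];print(f0)
for th,tz in((-.17,.088),(-.13,.0875),(-.09,.087),(-.06,.0868),(-.03,.0865),(-.015,.0863),(0,.0861)):
    tp,o=panel_tip(.002,tz,th,TY);bot.movel(cmd(tp,o),o,rate=.04)
    s=bot.get_state();tip=s["eef_pos"]-OFF*Ro.from_euler('xyz',s["tcp_rot"]).apply([0,0,1])
    f=s["wrist_force"]-f0;print(th,(tip-tp)*1000,f,s["wrist_torque"],s["time"])
    if np.linalg.norm(f)>12: break
p,d=bot.capture("scene");cv2.imwrite("pics/scene13.png",p[:,:,::-1]);np.save("pics/scene13.npy",d);chk(p,d)
c=p[130:290,220:380,::-1];cv2.imwrite("pics/c14.png",cv2.resize(c,None,fx=4,fy=3.7))
```

```text
[ 0.0268  0.4687 -1.9255]
-0.17 [ 0.0039  0.0912 -0.2883] [-0.2977 -0.2819 -0.5347] [0.0063 0.2326 0.0383] 30.7667
-0.13 [ 0.0333  0.1117 -0.0896] [ 0.3031 -0.1647  0.2656] [-0.0029  0.1996  0.0295] 31.0417
-0.09 [-0.0096  0.1227 -0.0512] [ 0.3082 -0.2528 -0.219 ] [0.0491 0.119  0.0021] 31.3167
-0.06 [ 0.0625  0.0836 -0.0081] [ 0.451  -0.2083  0.3792] [-0.0213  0.1197  0.005 ] 31.5667
-0.03 [ 0.0792  0.0764 -0.0626] [-0.9052 -1.3815 -0.3703] [ 0.0191  0.0004 -0.0113] 31.8167
-0.015 [ 0.0307 -0.0344 -0.0313] [-0.3628 -0.2454  0.1849] [-0.0637  0.0087 -0.002 ] 32.0667
0 [-0.1471  0.0171  0.2542] [-4.3808 -1.1111  8.1416] [-0.1445  0.8929 -0.0256] 32.3167
panel tilt/yaw by FK [ 0.0282  0.0005 -0.0003]
plane slope x,y, z0 (expect 0,0,.006) [ 0.0007 -0.0022  0.0072] 1233
x -0.07 y -0.029607058482283254 0.055495717993013685
x -0.05 y -0.020397073173951952 0.0544034408779014
x -0.03 y -0.006459368128504649 0.055062865480912146
x -0.01 y 0.02042838410127793 0.05395060468093362
x 0.01 y -0.0512611895632424 0.05513053913723319
x 0.03 y -0.052057058722414416 0.05545139760874336
x 0.05 y -0.05125503220825182 0.05427311929338783
x 0.07 y -0.050649667034753404 0.0546898157009336
xrange -0.08382194938976065 0.08086204418843247 ctr y 0.001604221248114681
```

View pics/c14.png

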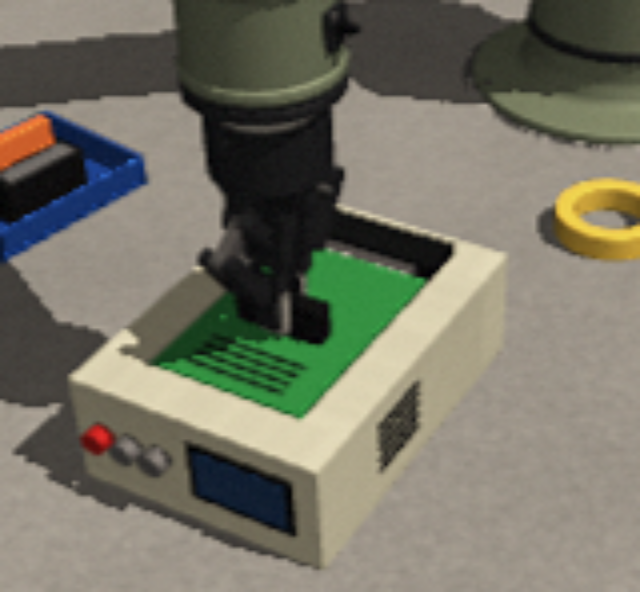

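Run:
```python
from inhand import *
for tx,tz in((.0015,.0859),(.0015,.0853)):
    tp,o=panel_tip(tx,tz,0,-.001);bot.movel(cmd(tp,o),o,rate=.03)
    s=bot.get_state();tip=s["eef_pos"]-OFF*Ro.from_euler('xyz',s["tcp_rot"]).apply([0,0,1])
    print((tip-tp)*1000,s["wrist_force"],s["wrist_torque"],s["time"])
```

```text
[0.3261 0.0335 0.4638] [-1.0127 -0.977   5.5411] [-0.1324  0.2359 -0.0004] 32.6167
[0.3248 0.0648 1.0286] [-6.45   -2.4592 17.4164] [-0.36    1.1744  0.0587] 32.8667
```

Run:
```python
from inhand import *
tp,o=panel_tip(.0018,.0862,0,-.001);bot.movel(cmd(tp,o),o,rate=.03)
print(bot.get_state()["wrist_force"])
bot.grip(.45)
bot.movel(cmd(tp+[0,0,.09],o),o,rate=.12)
o2=down(CY+np.pi/2)
bot.move_ptp(cmd([.30,-.35,.22],o2),o2)
for n in("scene","top"):
    p,d=bot.capture(n);cv2.imwrite(f"pics/{n}14.png",p[:,:,::-1]);np.save(f"pics/{n}14.npy",d)
    C=cloud(n,d);c,si=np.cos(CY),np.sin(CY)
    X=C-CH;X=np.stack([X[...,0]*c+X[...,1]*si,-X[...,0]*si+X[...,1]*c,X[...,2]],-1)
    hsv=cv2.cvtColor(p,cv2.COLOR_RGB2HSV).astype(int)
    G=(hsv[...,0]>45)&(hsv[...,0]<80)&(hsv[...,1]>120)&(abs(X[...,0])<.12)&(abs(X[...,1])<.08)
    P=X[G];A=np.c_[P[:,:2],np.ones(len(P))];w,*_=np.linalg.lstsq(A,P[:,2],rcond=None);k=abs(P[:,2]-A@w)<.004;w,*_=np.linalg.lstsq(A[k],P[k,2],rcond=None)
    print(n,len(P),"plane",w,P.min(0),P.max(0))
    W=(abs(X[...,0])<.12)&(abs(X[...,1])<.085)&((abs(X[...,1])>.065))&(abs(X[...,2]-.092)<.006)
    print("rim z",np.median(X[W][:,2]))
    q=p[90:290,200:400,::-1];cv2.imwrite(f"pics/c15{n}.png",cv2.resize(q,None,fx=3,fy=3,interpolation=cv2.INTER_CUBIC))
print(bot.get_state()["time"])
```

```text
[-0.8547 -0.3192  4.0777]
scene 1447 plane [ 0.0002 -0.0019  0.0935] [-0.0781 -0.055   0.0872] [0.0879 0.0546 0.1245]
rim z 0.09356726107713881
top 2248 plane [ 0.0002 -0.002   0.0914] [-0.0721 -0.0559  0.0824] [0.0901 0.0544 0.1241]
rim z 0.09130703434370661
36.1667
```

View pics/c15top.png

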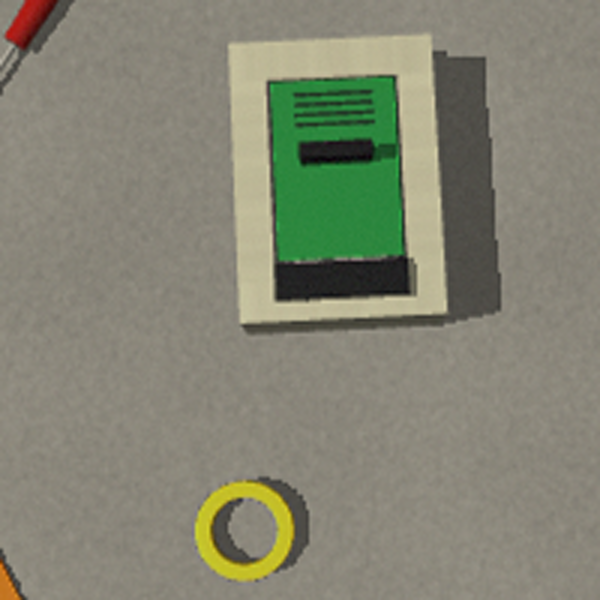

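View pics/scene14.png

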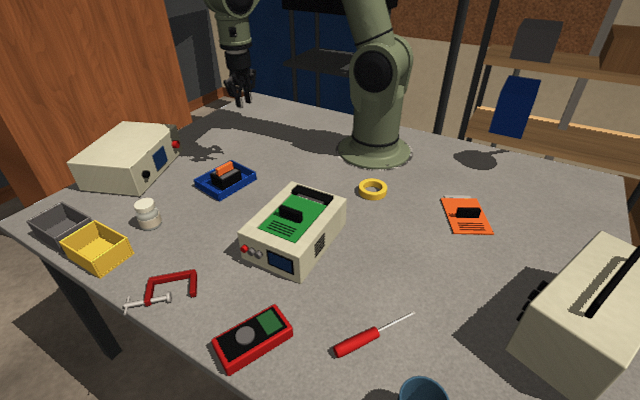

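```bash
python3 -c "
from station import bot
print(bot.close_job(), bot.get_state()['time'])"
```

```text
the job is handed in; nothing more can be done
the job is handed in; nothing more can be done
```

The battery pack is out and standing in the blue tray, and the green cover is hooked under the black lip and lying flat. I handed the job in at about 36 s of the 61 s allowed.

**Latch:** My first press never touched it, because the fingertips sit about 36 mm short of the reported TCP. I measured that in the images and corrected every later move for it. On the second press the pad gripped the fingertips and dragged them sideways, about 28 N sideways and 19 N upward at the wrist, so I followed its arc and the pack sprang up.

**Pack:** I lifted it by the orange rib and lowered it until I felt the tray floor (about 11 N). I then let go; it stands upright in the pictures.

**Cover:** I held it tilted 0.21 rad and slid the tongue in until it touched the back of the slot. I backed off 2 mm and lowered it in the grip until it sat on the ledge, pressing with up to about 17 N. Then I let go.

**Last checks:**
- **Flushness:** the cover's top is level with the instrument's rim in both cameras (0.0914 against 0.0913 m, and 0.0935 against 0.0936 m). Its tilt is 0.002 rad or less. The 2 mm difference between the two cameras is their calibration error.
- **Everything else:** the rest of the bench looks undisturbed, and the robot is clear and touching nothing.
- **Not fully settled:** pictures of the cover in the gripper put its centre 1–2 mm off sideways. That is within the 3 mm clearance, and it went in without catching.

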